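# Mesh the dough paddle onto the food processor's drive

## Robot

A 6-joint arm with a two-finger parallel gripper is mounted at the origin on a cart in front of the work surface, level with it; the furniture and walls round the work are solid. World frame = base frame: x ahead of the robot, y to its left, z up, the work surface at z = 0. Lengths are in mm, angles in rad, forces in N, time in s.
With the tool pointing down it reaches from about 350 to 950 mm from the base axis. Payload 17.4 kg.
Tool frame: the origin (TCP) lies at the very end of the fingers, on their centre line; the grasp point (between the pads) lies 19 mm behind it; z points along the fingers, y is the line along which they close (so a half turn about z gives the same grasp; the last joint's range is limited). The gripper opens to 93 mm and grips with 3 to 60 N. Pads are 15 mm wide; open, the fingers measure 128 mm over their backs; the gripper's body (75 mm by 188 mm) begins 65 mm behind the grasp point.
Start: joints at [-1.2, 0.116, 1.442, -0, 1.584, -0.038], TCP at [268.31, -619.389, 218.646] pointing down, gripper open.
Joint ranges: [-2.83, 2.83], [-0.83, 2.19], [0.07, 2.5], [-1.14, 4.28], [0.01, 3], [-2.97, 2.97]. Speed limits (rad/s): [1.89, 1.89, 2.22, 3.14, 3.14, 3.14].

## Interface

Orientations are given as a rotation vector (axis times angle).
In Python, from plant import r, cams, workorder gives the robot as it stands.
- The arm moves only by the tool arm_command, never from a script. Its argument "increments" is text: rows parted by semicolons, each of 7 numbers parted by spaces: the opening in per cent of the stroke, from 0 (shut) to 100 (fully open), then the shift along the world's x, y, z in cm, then the turn, a rotation vector about the world's x, y, z in units of 5 degrees (1.0 is 5 degrees). In form: gripper dx dy dz rx ry rz; .... A call has 1 to 12 rows; each row is the pose to reach, as a shift and turn from the pose commanded when the call began; what a row does not reach only later rows make up. A row lasts 1/10 s, in which the tool goes at most 50 mm and 8.59 degrees, less where a joint would pass 70% of its speed; a pose out of reach is approached as far as the arm can. A call with a gripper value outside its range is refused whole. The fingers move at their own pace and stop on an object; "force" is the grip in N (left out, the last holds). Time passes only in rows, so rows that repeat a pose let the fingers close. It gives the time, the measured TCP pose, the force, the opening and the grip force at its end, in the units of the state.
- r.sense(): the state, without advancing time (a new reading comes with each control period).
- cams.capture(name): name is "side" or "top" or "wrist"; returns a dict with "pixels" (420x560x3 uint8, red, green, blue), "fx", "fy", "cx", "cy" (pixels), "dist_coeffs" ([k1, k2, p1, p2, k3] as OpenCV has them; the pictures are not rectified), "R" (3x3) and "t" (3): a world point X has camera coordinates R X + t; the wrist camera has in their place "mount" (4x4, takes a point from camera to tool coordinates, whose origin is the TCP and whose axes are the flange's). Camera axes: x right, y down, z forward; pixel columns grow to the right and rows downward; lengths in mm; the calibration is good to about 2 mm. A picture is of the moment at which its call begins: read the wrist's pose just before it. There is no depth.
- workorder.close_job(): hands the job in; it is judged then, once.
The state is a dict: "t": time; "q": joint angles; "qvel": joint speeds; "joint_efforts": joint torques, N m; "tcp_pos": TCP position; "orientation": TCP orientation; "ft_force": force on the tool from outside, world axes, zero at the start; "torque": the same for the moment, N m; "gripper_width": opening from 0.0 (shut) to 1.0 (fully open); "finger_force": force on a finger pad.
Only numpy, scipy, OpenCV 4.12 (cv2) and the standard library are available. Lean on these libraries where they do the work, as an engineer would, in place of code of your own. Each camera call takes 0.05 s, during which the arm holds its last target. There are 200 camera calls.

## Task

Pick up the dough paddle, lower it upright over the splined drive shaft in the food processor's bowl, rocking it about the upright axis under light pressure as needed until the teeth mesh, press it gently until it stands fully home on its seat, and let go. Never force the teeth: if it will not go down, keep turning it. Leave the honey jar, the salt shaker and the low tin where they stand.

Things in the scene. Friction and masses are not known exactly. Their poses are not given: they have to be found in the camera images.
- paddle: Loose grey plastic dough paddle, 105 to 190 g, standing upright. Origin: centre of the hub's underside; z up the hub's axis. Round upright hub 54 mm across, 56 mm tall, with a grip bar on top (100 mm overall). Two low arms reach 73 mm from the axis along its +x and -x, up to 31 mm high.
- paddle_grip (a point): Point on the paddle's axis 80 mm above its origin, in the flat-sided grip bar: 38 mm long (paddle's x), 14 mm thick (paddle's y), from 56 to 100 mm above the origin. Grip across the 14 mm; fingertips stay above the hub's top at 56 mm.
- paddle_bore (a point): Paddle's origin again, the mouth of the bore: 37.8 mm wide (42 mm in the lowest 3 mm, a lead-in), 46 mm deep. Five keys 72 degrees apart stand inward to a 27.6 mm circle, beginning 6 mm above the underside.
- processor: White round food processor, 192 mm across, fixed, its clear open bowl on it (about 174 mm wide inside, rim 102 mm above the worktop); grey bowl handle reaching 137 mm from the axis on its -y side, control dial on its -x side. Origin: centre of the underside, z up. A steel drive shaft stands in the middle of the bowl.
- drive_seat (a point): On the shaft's axis at its foot, 66 mm above the worktop: flat rubber seat, 62 mm wide, yielding 3 mm under 20 N; the paddle is home with its origin here. Over 35 N damages the drive. Unmeshed, the keys rest on the tooth ends, origin 18 mm above the seat; the shaft then yields 4 mm on a spring (5 to 13 N), stops hard, and springs back when keys and gaps meet.
- drive_nose (a point): On the shaft's axis 34 mm above the seat: tip of its tapering pilot nose (at rest). Below the nose, from 24 mm above the seat downward, five straight teeth 72 degrees apart, 35 mm across; their angle differs each time and is not reported. Play when meshed: about 2 degrees either way. The shaft keeps its angle by friction (about 0.25 N m) and turns along once meshed.
- honey_jar: Bystander: honey jar with a screw lid, 58 x 62 x 86 mm, origin at the centre of its underside.
- salt_shaker: Bystander: glass salt shaker with a grey top, 44 mm across, 90 mm tall, origin at the centre of its underside.
- tin_fish: Bystander: low round tin, 86 mm across, 40 mm tall, origin at the centre of its underside.

How it is judged:
By the outcome, as a careful person would: the job done as asked, in the order asked, and still so for the second after the job is handed in, with the robot touching nothing.
It also fails if it takes over 54 s, if anything falls off the work surface, if the arm or the gripper's body presses on something with over 40 N, if the wrist force passes 120 N, or if a joint passes its speed limit or range.

## Working session

There is one attempt and no reset: what is moved stays moved. The work goes in short steps, Python scripts to look and compute and a tool call to move; the robot and the scene stay as the last step left them, time stands still between calls to the robot, and variables do not carry over. Pictures are saved under pics/ and viewed, at most 10 in all, crops included, and the job is handed in when it is done.

Besides the shell and the picture viewer there is one more tool, called after "Emit:" as a command line: name --argument value ..., lists and objects as JSON in quotes. arm_command: Moves the arm, as the interface text tells. Its arguments: {"type":"object","properties":{"increments":{"type":"string"},"force":{"type":"number"}},"required":["increments"]}

```bash
mkdir -p pics; ls; cat > h.py <<'E'
import numpy as np, cv2
from plant import r, cams, workorder
def cap(n,save=None):
    c=cams.capture(n)
    if save: cv2.imwrite('pics/'+save+'.png',np.ascontiguousarray(c['pixels'][:,:,::-1]))
    return c
def pose(c,s=None):
    if 'R' in c: return np.array(c['R']),np.array(c['t']).ravel()
    M=np.array(c['mount']);Rt=cv2.Rodrigues(np.array(s['orientation'],float))[0]
    Rw=Rt@M[:3,:3];tw=Rt@M[:3,3]+np.array(s['tcp_pos']);return Rw.T,-Rw.T@tw
def K(c): return np.array([[c['fx'],0,c['cx']],[0,c['fy'],c['cy']],[0,0,1.]])
def ray(c,uv,s=None):
    R,t=pose(c,s);n=cv2.undistortPoints(np.array(uv,float).reshape(-1,1,2),K(c),np.array(c['dist_coeffs'],float)).reshape(-1,2)
    return -R.T@t,np.c_[n,np.ones(len(n))]@R
def onz(c,uv,z,s=None):
    o,d=ray(c,uv,s);return (o+d*((z-o[2])/d[:,2])[:,None])
def proj(c,X,s=None):
    R,t=pose(c,s);return cv2.projectPoints(np.array(X,float).reshape(-1,1,3),cv2.Rodrigues(R)[0],t,K(c),np.array(c['dist_coeffs'],float))[0].reshape(-1,2)
E
python3 - <<'E'
from h import *
s=r.sense();print(s)
for n in('side','top','wrist'):
    c=cap(n,n+'0');R,t=pose(c,s);print(n,-R.T@t,R[2])
E
```

```text
pics
{'t': 0.0, 'q': array([-1.19978465e+00,  1.16500980e-01,  1.44225102e+00, -4.85470400e-06,
        1.58399665e+00, -3.77924053e-02]), 'qvel': array([-0.00074346,  0.00176785,  0.00274366,  0.0003399 , -0.00215933,
        0.00044762]), 'joint_efforts': array([-3.61567669e-03, -7.21262240e+01, -6.22613811e+01,  7.77840754e-02,
        2.38768780e-02, -6.46907415e-05]), 'tcp_pos': array([ 268.24417014, -619.19553662,  217.9039145 ]), 'orientation': array([-3.07507719e+00, -6.37454440e-01,  3.08546634e-04]), 'ft_force': array([-0.13274068, -0.18453188, -0.19017905]), 'torque': array([-0.05157084,  0.0203636 ,  0.00374001]), 'finger_force': 0.0, 'gripper_width': 1.00203549039156}
side [260.72612121 936.28031557 543.16990255] [ 0.23665031 -0.87847386 -0.41506662]
top [ 377.14519177  -61.42077556 1379.98357135] [ 0.11096033  0.01824898 -0.99365727]
wrist [ 334.10396411 -591.1678498   382.43421724] [-0.23599867 -0.10147858 -0.96644023]
```

View pics/top0.png

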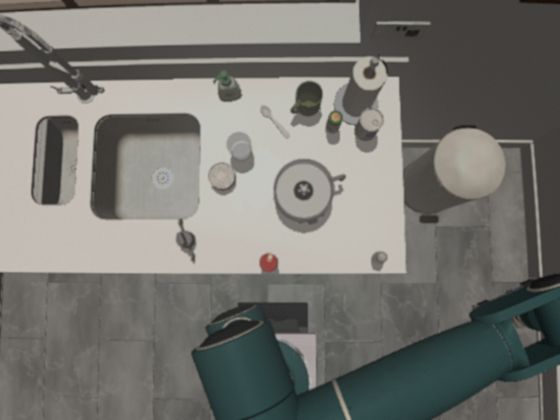

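View pics/side0.png

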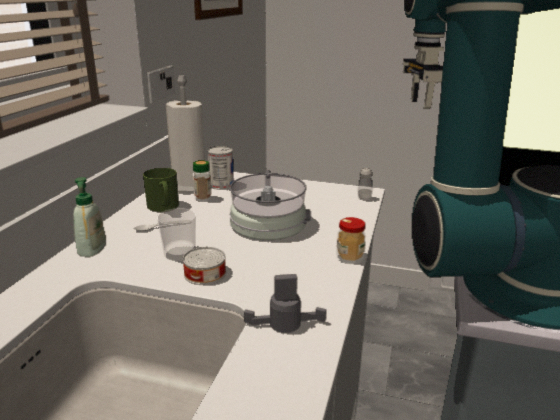

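Top view: paddle at about (185,240) beside the sink, processor at (304,190) with shaft in the middle, honey jar (red lid) at (268,262), tin at (222,176), shaker at (380,258). The side view confirms this: paddle at (286,310), shaft nose at (268,175). I'll zoom in on the details.

```bash
python3 - <<'E'
from h import *
c=cap('top');s=cap('side')
p=c['pixels'][:,:,::-1];q=s['pixels'][:,:,::-1]
f=lambda im,x,y,w,h,k:cv2.resize(np.ascontiguousarray(im[y:y+h,x:x+w]),(400,300),interpolation=cv2.INTER_CUBIC)
a=f(p,155,210,60,45*1,1);a=f(p,150,214,72,54,1);b=f(p,264,160,80,60,1);d=f(q,236,265,100,75,1);e=f(q,220,165,100,75,1)
cv2.imwrite('pics/z.png',np.vstack([np.hstack([a,b]),np.hstack([d,e])]))
print(onz(c,[[185,240],[182,222],[192,260],[304,190],[268,262],[222,176],[380,258]],0))
def dark(im,x,y,w,h,th):
    m=np.zeros(im.shape[:2],np.uint8);m[y:y+h,x:x+w]=(im[y:y+h,x:x+w].max(2)<th)*255;return m
for th in(70,85,100):
    m=dark(p,165,215,45,50,th);ct=max(cv2.findContours(m,0,2)[0],key=cv2.contourArea);print(th,cv2.contourArea(ct),cv2.minAreaRect(ct))
E
```

```text
[[ 444.22757573  258.37442965    0.        ]
 [ 502.8232223   269.50755046    0.        ]
 [ 379.75619183  234.2771836     0.        ]
 [ 606.52560988 -128.01229294    0.        ]
 [ 373.50780465  -10.90975652    0.        ]
 [ 654.23860343  140.60806236    0.        ]
 [ 385.34931508 -369.77073265    0.        ]]
70 9.5 ((189.1199951171875, 241.8400115966797), (7.600000381469727, 12.80000114440918), 36.869895935058594)
85 65.5 ((187.5, 240.5), (15.0, 13.0), 90.0)
100 124.5 ((187.0, 241.0), (18.0, 14.0), 90.0)
```

View pics/z.png

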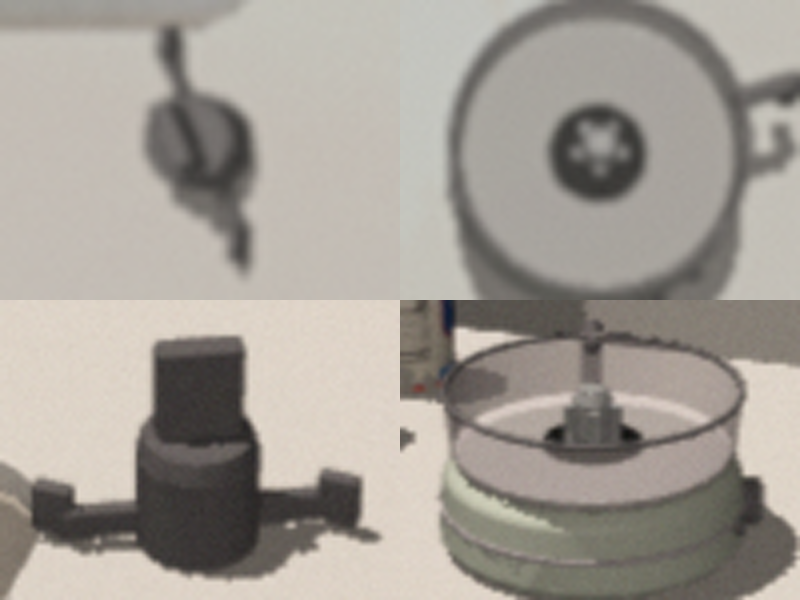

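Zooms: paddle arm tips in the top view at about px (180.6,222) and (193.2,259); grip bar parallel to the arms; seat disc centred near px (303.6,190), five-pointed shaft visible.

```bash
python3 - <<'E'
from h import *
c=cap('top')
a=onz(c,[[180.6,222.1],[193.2,259]],25);d=a[0]-a[1];print(a,np.linalg.norm(d),a.mean(0),np.degrees(np.arctan2(d[1],d[0])))
a=onz(c,[[182,232],[186,244.6]],100);d=a[0]-a[1];print(a,a.mean(0),np.degrees(np.arctan2(d[1],d[0])))
print(onz(c,[[303.6,190]],66))
s=r.sense();Rt=cv2.Rodrigues(s['orientation'])[0];print(Rt)
E
```

```text
[[500.23441247 268.02965823  25.        ]
 [382.86719668 225.14574087  25.        ]] 124.95636723228871 [441.55080458 246.58769955  25.        ] 20.07141490430891
[[463.4638163  244.84307721 100.        ]
 [425.55722074 231.88019724 100.        ]] [444.51051852 238.36163722 100.        ] 18.879096963003462
[[ 595.55951253 -123.58718933   66.        ]]
[[ 9.17602585e-01  3.97499031e-01 -1.26881057e-04]
 [ 3.97499051e-01 -9.17602540e-01  2.89351621e-04]
 [-1.40939092e-06 -3.15944895e-04 -9.99999950e-01]]
```

Emit:
arm_command --increments "100 32.7 49.6 2 0 0 0;100 32.7 49.6 2 0 0 0;100 32.7 49.6 2 0 0 0;100 32.7 49.6 2 0 0 0;100 32.7 49.6 2 0 0 0;100 32.7 49.6 2 0 0 0;100 32.7 49.6 2 0 0 0;100 32.7 49.6 2 0 0 0;100 32.7 49.6 2 0 0 0;100 32.7 49.6 2 0 0 0;100 32.7 49.6 2 0 0 0;100 32.7 49.6 2 0 0 0"

```text
t: 1.5
tcp_pos: [596.2, -121.1, 238.9]
orientation: [3.076, 0.639, 0.001]
ft_force: [0.0, -0.6, 0.5]
gripper_width: 1.0
finger_force: 0.0
```

Emit:
arm_command --increments "100 0 0 0 0 0 0;100 0 0 0 0 0 0;100 0 0 0 0 0 0;100 0 0 0 0 0 0"

```text
t: 1.9
tcp_pos: [594.8, -124.5, 238.8]
orientation: [3.076, 0.635, 0.0]
ft_force: [0.4, 0.3, 0.1]
gripper_width: 1.003
finger_force: 0.0
```

```bash
python3 - <<'E'
from h import *
s=r.sense();print(s['t'],s['tcp_pos'],s['orientation'],s['qvel'])
c=cap('wrist','w1');print(proj(c,[[596,-124,66],[596,-124,100]],s))
np.save('w1.npy',dict(c=c,s=s),allow_pickle=True)
E
```

```text
1.9 [ 594.81907039 -124.45848698  238.75754038] [3.07646278e+00 6.35431926e-01 1.15057287e-04] [-0.00108319 -0.00030757  0.00013597  0.00048388 -0.0024646   0.00199634]
[[278.28724233 195.03873124]
 [278.26881526 202.92650927]]
```

View pics/w1.png

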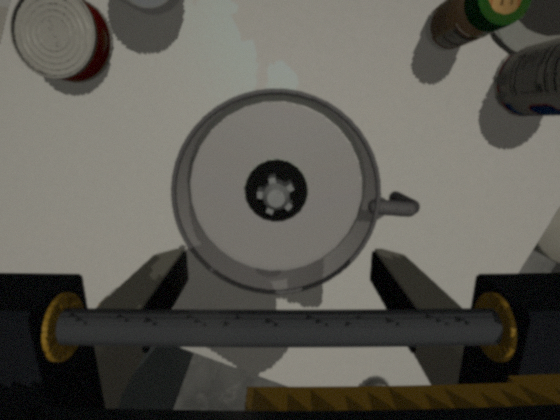

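Wrist view: the bowl is centred near (276,190), with the dark seat disc around (276,190) and five bright teeth around the nose at (277,195).

```bash
python3 - <<'E'
from h import *
D=np.load('w1.npy',allow_pickle=True).item();c,s=D['c'],D['s']
g=cv2.cvtColor(c['pixels'],cv2.COLOR_RGB2GRAY)
m=np.zeros_like(g);m[150:230,236:316]=(g[150:230,236:316]<90)*255
ct=max(cv2.findContours(m,0,2)[0],key=cv2.contourArea);e=cv2.fitEllipse(cv2.convexHull(ct));print(e)
P=onz(c,cv2.convexHull(ct).reshape(-1,2),66,s)[:,:2];(x,y),rad=cv2.minEnclosingCircle(P.astype(np.float32));print('seat',onz(c,[e[0]],66,s),x,y,rad)
A=np.arange(0,360,2.)
ctr=onz(c,[e[0]],66,s)[0]
best=None
for R_ in(14.,15,16,17):
    X=np.c_[ctr[0]+R_*np.cos(np.radians(A)),ctr[1]+R_*np.sin(np.radians(A)),0*A+90]
    u=proj(c,X,s).astype(np.float32);v=cv2.remap(g.astype(np.float32),u[:,0],u[:,1],cv2.INTER_CUBIC)
    v=v.ravel();F=np.sum(v*np.exp(-5j*np.radians(A)))/len(A)
    print(R_,v.mean(),2*abs(F),np.degrees(-np.angle(F))/5%72); print(v.reshape(-1,6).mean(1).astype(int)) if R_==16 else 0
cr=cv2.resize(c['pixels'][150:230,236:316,::-1],(600,600),interpolation=cv2.INTER_CUBIC);cv2.imwrite('pics/z2.png',cr)
E
```

```text
((275.6820068359375, 190.25047302246094), (62.57686233520508, 63.6268196105957), 100.01688385009766)
seat [[ 599.35289301 -119.80164564   66.        ]] 598.7283935546875 -120.17919158935547 31.147361755371094
14.0 56.359276 41.32280472143714 36.702365481886574
15 52.460003 46.14263028255023 36.5156718372318
16 46.769913 46.05357432367786 36.52710502143134
[19 28 84 91 30 14 19 51 80 93 44  7  8 15 80 98 41 14  9 20 93 95 46 15
 14 28 93 92 47 23]
17 39.444878 37.630952490348285 36.26777036659646
```

View pics/z2.png

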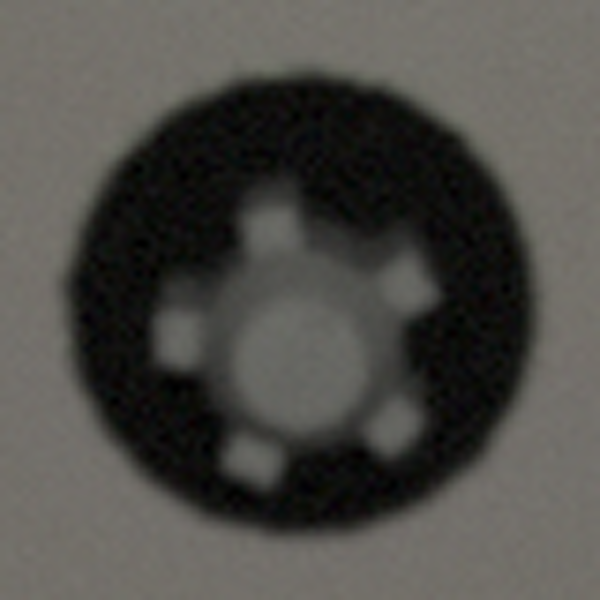

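The crop shows five teeth clearly; teeth at 36.5° mod 72 in world. Now to the paddle.

Emit:
arm_command --increments "100 -15.2 36.5 0 0 0 -0.7;100 -15.2 36.5 0 0 0 -0.7;100 -15.2 36.5 0 0 0 -0.7;100 -15.2 36.5 0 0 0 -0.7;100 -15.2 36.5 0 0 0 -0.7;100 -15.2 36.5 0 0 0 -0.7;100 -15.2 36.5 0 0 0 -0.7;100 -15.2 36.5 0 0 0 -0.7;100 -15.2 36.5 0 0 0 -0.7;100 -15.2 36.5 0 0 0 -0.7;100 -15.2 36.5 0 0 0 -0.7;100 -15.2 36.5 0 0 0 -0.7"

```text
t: 3.15
tcp_pos: [443.9, 240.4, 238.7]
orientation: [3.095, 0.54, 0.0]
ft_force: [-0.0, -0.2, 0.5]
gripper_width: 0.999
finger_force: 0.0
```

```bash
python3 - <<'E'
from h import *
D=np.load('w1.npy',allow_pickle=True).item();c,s=D['c'],D['s']
g=cv2.cvtColor(c['pixels'],cv2.COLOR_RGB2GRAY)
uv=np.array([[270,230],[412,287],[395,430],[255,462],[178,340]])/7.5+[236,150]-.43
X=onz(c,uv,90,s)[:,:2];A=np.c_[2*X,np.ones(5)];q=np.linalg.lstsq(A,(X**2).sum(1),rcond=None)[0];print('shaft@90',q[:2],np.sqrt(q[2]+q[0]**2+q[1]**2))
print('nose',onz(c,np.array([[300,365]])/7.5+[235.6,149.6],100,s), X.mean(0))
s=r.sense();print(s['t'],s['tcp_pos'],s['orientation'],abs(s['qvel']).max())
c=cap('wrist','w2');np.save('w2.npy',dict(c=c,s=s),allow_pickle=True)
E
```

```text
shaft@90 [ 598.79328086 -120.49308479] 15.113017836097182
nose [[ 598.9266019 -120.1877767  100.       ]] [ 598.64644124 -120.45626631]
3.15 [443.91023799 240.39604804 238.66491035] [3.09468989e+00 5.40215881e-01 1.70623082e-04] 0.003285192868954241
```

View pics/w2.png

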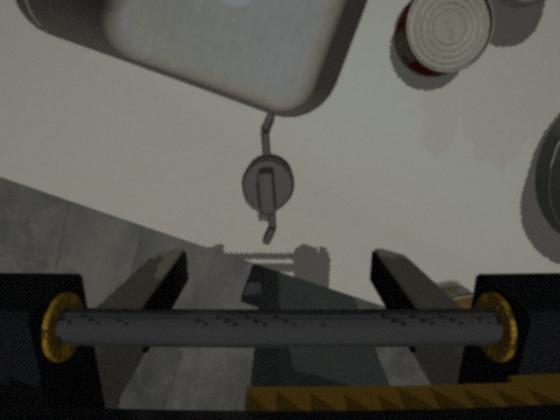

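Paddle hub is at about (268,182), and its bar and arms run almost vertically in the image. I'll measure it finely.

```bash
python3 - <<'E'
from h import *
D=np.load('w2.npy',allow_pickle=True).item();c,s=D['c'],D['s']
cr=c['pixels'][105:255,200:340,::-1];cv2.imwrite('pics/z3.png',cv2.resize(np.clip(cr.astype(float)*1.7,0,255).astype(np.uint8),(560,600),interpolation=cv2.INTER_CUBIC))
E
```

```text
(no output)
```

View pics/z3.png

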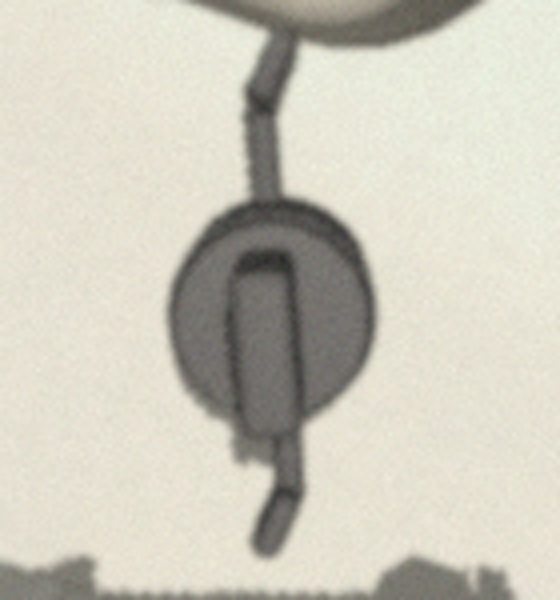

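```bash
python3 - <<'E'
from h import *
D=np.load('w2.npy',allow_pickle=True).item();c,s=D['c'],D['s']
f=lambda p:np.array(p,float)/4+[199.6,104.6]
b=onz(c,f([[265,271],[270,434]]),100,s);d=b[0]-b[1];print(b,b.mean(0),np.linalg.norm(d),np.degrees(np.arctan2(d[1],d[0])))
e=onz(c,f([[236,300],[233,370],[242,420],[292,290],[296,350],[300,420]]),100,s);print(e)
l=onz(c,f([[237,275],[241,425],[293,275],[300,425]]),100,s)
for a,b2 in((0,1),(2,3)):
    d=l[a]-l[b2];print(np.degrees(np.arctan2(d[1],d[0])))
h=onz(c,f([[273,222],[273,428],[172,320],[374,320]]),56,s);print(h,h[:2].mean(0),h[2:].mean(0))
Rt=cv2.Rodrigues(s['orientation'])[0];print('toolx',np.degrees(np.arctan2(Rt[1,0],Rt[0,0])))
E
```

```text
[[466.96595195 260.05304451 100.        ]
 [433.08479394 247.02964451 100.        ]] [450.02537295 253.54134451 100.        ] 36.297958833805154 21.025997971229163
[[458.89196954 263.87931088 100.        ]
 [444.02601094 259.46077267 100.        ]
 [434.00928679 253.91812538 100.        ]
 [465.04788985 253.20130105 100.        ]
 [452.90421628 247.96156864 100.        ]
 [438.35303353 241.84413491 100.        ]]
20.51200877471593
22.220597014321427
[[472.55229092 261.54912899  56.        ]
 [423.47335652 244.30437022  56.        ]
 [441.14954037 277.15517081  56.        ]
 [458.15590047 229.85925292  56.        ]] [448.01282372 252.92674961  56.        ] [449.65272042 253.50721186  56.        ]
toolx 19.80381043577049
```

Emit:
arm_command --increments "100 0.55 1.3 -5 0 0 0.25;100 0.55 1.3 -10 0 0 0.25;100 0.55 1.3 -14 0 0 0.25;100 0.55 1.3 -16.5 0 0 0.25;100 0.55 1.3 -17.65 0 0 0.25;100 0.55 1.3 -17.65 0 0 0.25;100 0.55 1.3 -17.65 0 0 0.25;100 0.55 1.3 -17.65 0 0 0.25"

```text
t: 4.0
tcp_pos: [449.7, 254.9, 64.0]
orientation: [-3.088, -0.577, -0.004]
ft_force: [-0.4, -0.4, 0.1]
gripper_width: 0.999
finger_force: 0.0
```

Emit:
arm_command --increments "0 0 0 0 0 0 0;0 0 0 0 0 0 0;0 0 0 0 0 0 0;0 0 0 0 0 0 0;0 0 0 0 0 0 0;0 0 0 0 0 0 0;0 0 0 0 0 0 0;0 0 0 0 0 0 0;0 0 0 0 0 0 0;0 0 0 0 0 0 0" --force 45

```text
t: 5.0
tcp_pos: [448.8, 254.6, 62.1]
orientation: [-3.088, -0.577, 0.0]
ft_force: [0.6, 0.3, 0.1]
gripper_width: 0.188
finger_force: 0.0
```

Emit:
arm_command --increments "0 0 0 0 0 0 0;0 0 0 0 0 0 0;0 0 0 0 0 0 0;0 0 0 0 0 0 0"

```text
t: 5.4
tcp_pos: [448.8, 254.6, 62.1]
orientation: [3.088, 0.577, -0.0]
ft_force: [-0.6, 0.1, -1.0]
gripper_width: 0.146
finger_force: 45.0
```

Emit:
arm_command --increments "0 0 0 0.5 0 0 0;0 0 0 1.5 0 0 0;0 0 0 3 0 0 0;0 0 0 6 0 0 0;0 0 0 10 0 0 0;0 0 0 14 0 0 0;0 0 0 17 0 0 0;0 0 0 17 0 0 0;0 0 0 17 0 0 0;0 0 0 17 0 0 0"

```text
t: 6.4
tcp_pos: [448.5, 254.4, 231.4]
orientation: [3.088, 0.577, -0.002]
ft_force: [0.5, -0.2, -0.9]
gripper_width: 0.151
finger_force: 45.0
```

```bash
python3 - <<'E'
from h import *
s=r.sense();print(s['tcp_pos'],s['ft_force'],s['torque'],s['gripper_width'],s['finger_force'])
c=cap('side');w=cap('wrist')
u=proj(c,s['tcp_pos'])[0];print(u)
x,y=int(u[0]),int(u[1]);a=c['pixels'][max(0,y-70):,:][:150,x-100:x+100,::-1]
cv2.imwrite('pics/z4.png',np.hstack([cv2.resize(a,(400,300),interpolation=cv2.INTER_CUBIC),cv2.resize(w['pixels'][:,:,::-1],(400,300))]))
E
```

```text
[448.46932103 254.42463695 231.37609043] [ 0.47517028 -0.15484015 -0.93523212] [0.0254621  0.00624147 0.04267277] 0.15069229548621582 44.965476393699646
[285.81632937 203.0515558 ]
```

View pics/z4.png

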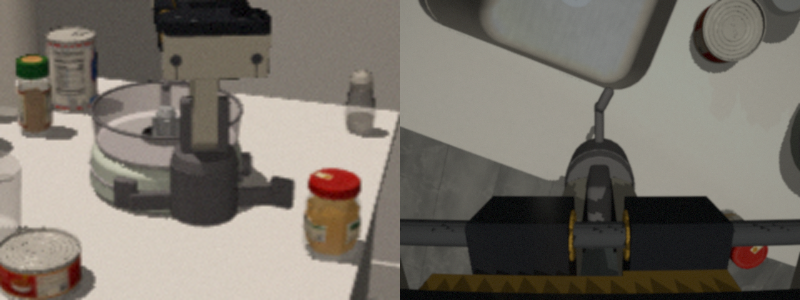

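The paddle hangs upright in the fingers, arms level. Carrying it over the shaft, turned −20.5°.

Emit:
arm_command --increments "0 0.6 -1.5 0 0 0 -0.4;0 1.8 -4.5 0 0 0 -0.8;0 3.2 -8 0 0 0 -1.2;0 4.7 -11.7 0 0 0 -1.6;0 6.2 -15.5 0 0 0 -2;0 7.7 -19.2 0 0 0 -2.4;0 9.2 -23 0 0 0 -2.8;0 10.7 -26.7 0 0 0 -3.2;0 12.2 -30.5 0 0 0 -3.6;0 13.5 -33.7 0 0 0 -3.9;0 14.5 -36.2 0 0 0 -4.1;0 14.97 -37.44 0 0 0 -4.1"

```text
t: 7.7
tcp_pos: [598.7, -121.7, 230.8]
orientation: [-3.141, -0.015, 0.003]
ft_force: [-0.8, 0.3, -2.3]
gripper_width: 0.146
finger_force: 45.0
```

Emit:
arm_command --increments "0 0 0 -1.5 0 0 0;0 0 0 -3 0 0 0;0 0 0 -4 0 0 0;0 0 0 -4 0 0 0;0 0 0 -4 0 0 0;0 0 0 -4 0 0 0"

```text
t: 8.3
tcp_pos: [598.7, -119.4, 192.9]
orientation: [3.141, 0.019, 0.002]
ft_force: [-0.8, -0.3, -1.5]
gripper_width: 0.147
finger_force: 45.0
```

```bash
python3 - <<'E'
from h import *
s=r.sense();print(s['t'],s['tcp_pos'],s['orientation'],s['ft_force'],s['torque'])
c=cap('side');w=cap('top')
T=s['tcp_pos'];O=T-[0,0,62]
print('origin',proj(c,O),'seat',proj(c,[598.5,-119.8,66]),'top',proj(w,T),'1mm x,y',proj(c,O+[10,0,0])-proj(c,O),proj(c,O+[0,10,0])-proj(c,O))
x,y=proj(c,O)[0].astype(int);print(x,y)
a=c['pixels'][y-60:y+60,x-80:x+80,::-1]
cv2.imwrite('pics/z5.png',cv2.resize(a,(800,600),interpolation=cv2.INTER_CUBIC))
E
```

```text
8.3 [ 598.70996622 -119.43405306  192.92597126] [3.14129941e+00 1.93432358e-02 1.66549387e-03] [-0.79472282 -0.30535404 -1.47436532] [ 0.02531521 -0.03295659 -0.03515184]
origin [[267.14369229 173.67035784]] seat [[267.3456007  198.58206966]] top [[304.18485914 181.47456372]] 1mm x,y [[-3.98152572 -0.44414838]] [[-1.28232955  1.40304033]]
267 173
```

View pics/z5.png

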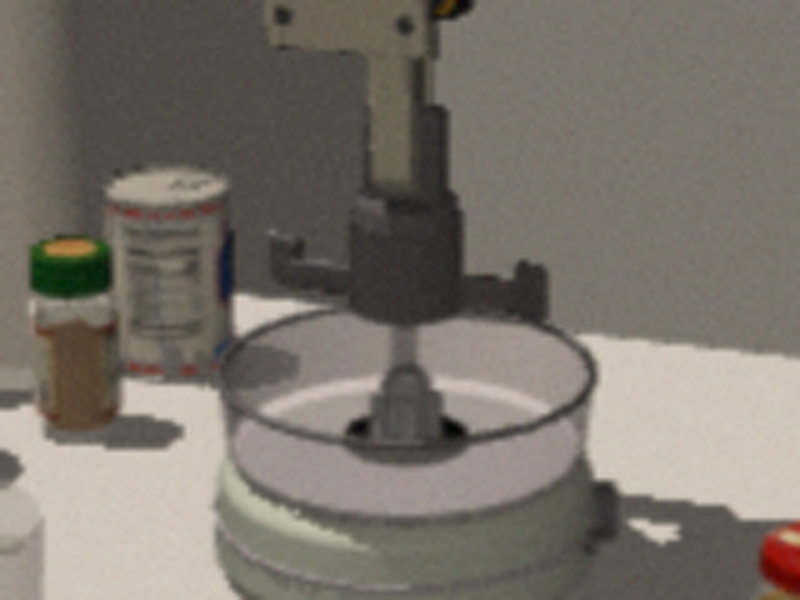

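Side view: hub centre column 405.5 vs shaft 407 (0.3 px, about 0.7 mm). Well aligned; descending with a small x correction.

Emit:
arm_command --increments "0 -0.07 0 -1 0 0 0;0 -0.07 0 -2 0 0 0;0 -0.07 0 -2.6 0 0 0;0 -0.07 0 -3 0 0 0;0 -0.07 0 -3.4 0 0 0;0 -0.07 0 -3.8 0 0 0;0 -0.07 0 -4.1 0 0 0;0 -0.07 0 -4.3 0 0 0;0 -0.07 0 -4.3 0 0 0"

```text
t: 9.3
tcp_pos: [597.8, -119.8, 148.9]
orientation: [-3.141, -0.018, 0.0]
ft_force: [-0.4, 0.3, -1.1]
gripper_width: 0.148
finger_force: 45.0
```

Emit:
arm_command --increments "0 0 0 -0.1 0 0 0;0 0 0 -0.2 0 0 0;0 0 0 -0.3 0 0 0;0 0 0 -0.4 0 0 0;0 0 0 -0.5 0 0 0;0 0 0 -0.5 0 0 0;0 0 0 -0.5 0 0 0"

```text
t: 10.0
tcp_pos: [598.0, -119.8, 144.7]
orientation: [3.141, 0.018, 0.001]
ft_force: [-0.9, -0.7, 5.4]
gripper_width: 0.145
finger_force: 45.0
```

Contact on the tooth ends at 6–7 N, unmeshed. Press slightly and turn.

Emit:
arm_command --increments "0 0 0 -0.1 0 0 0.2;0 0 0 -0.1 0 0 0.5;0 0 0 -0.1 0 0 0.8;0 0 0 -0.1 0 0 1.1;0 0 0 -0.1 0 0 1.4;0 0 0 -0.1 0 0 1.7;0 0 0 -0.1 0 0 2;0 0 0 -0.1 0 0 2.3;0 0 0 -0.1 0 0 2.6;0 0 0 -0.1 0 0 2.9;0 0 0 -0.1 0 0 3.2;0 0 0 -0.1 0 0 3.2"

```text
t: 11.2
tcp_pos: [598.2, -119.9, 144.0]
orientation: [3.108, 0.457, 0.002]
ft_force: [-0.8, 0.8, 7.0]
gripper_width: 0.146
finger_force: 45.0
```

```bash
python3 - <<'E'
from h import *
s=r.sense();print(s['t'],s['tcp_pos'],s['orientation'],s['ft_force'],s['torque'])
E
```

```text
11.2 [ 598.1757949  -119.9085084   143.96610916] [3.10767093e+00 4.56783084e-01 2.06065398e-03] [-0.80578686  0.77254635  6.9966324 ] [-0.01592286  0.03677243  0.00323784]
```

Emit:
arm_command --increments "0 0 0 0 0 0 0.3;0 0 0 0 0 0 0.6;0 0 0 0 0 0 0.9;0 0 0 0 0 0 1.2;0 0 0 0 0 0 1.5;0 0 0 0 0 0 1.8;0 0 0 0 0 0 2.1;0 0 0 0 0 0 2.4;0 0 0 0 0 0 2.7;0 0 0 0 0 0 3;0 0 0 0 0 0 3.3;0 0 0 0 0 0 3.3"

```text
t: 12.4
tcp_pos: [598.0, -120.0, 143.8]
orientation: [3.01, 0.898, 0.001]
ft_force: [-0.1, -1.6, 5.1]
gripper_width: 0.15
finger_force: 45.0
```

```bash
python3 - <<'E'
from h import *
s=r.sense();print(s['t'],s['tcp_pos'],s['orientation'],s['ft_force'],s['torque'])
E
```

```text
12.4 [ 598.01317768 -119.98852211  143.75820081] [3.00973739e+00 8.97953948e-01 1.08975532e-03] [-0.09537687 -1.58434559  5.06600052] [-0.206277    0.0659224  -0.02894356]
```

Emit:
arm_command --increments "0 0 0 0 0 0 0.2;0 0 0 0 0 0 0.4;0 0 0 0 0 0 0.6;0 0 0 0 0 0 0.8;0 0 0 0 0 0 1;0 0 0 0 0 0 1"

```text
t: 13.0
tcp_pos: [597.9, -119.7, 143.0]
orientation: [-2.968, -1.029, -0.0]
ft_force: [3.7, 0.3, -1.2]
gripper_width: 0.148
finger_force: 45.0
```

```bash
python3 - <<'E'
from h import *
s=r.sense();print(s['t'],s['tcp_pos'],s['orientation'],s['ft_force'],s['torque'])
E
```

```text
13.0 [ 597.90082525 -119.68828717  143.01940426] [-2.96828670e+00 -1.02860852e+00 -2.89396476e-04] [ 3.71845985  0.27790872 -1.22643796] [ 0.19154609 -0.90258252 -0.03914672]
```

Force fell to zero: the teeth met at about 38° yaw. Lowering gently.

Emit:
arm_command --increments "0 0 0 -0.1 0 0 -0.1;0 0 0 -0.25 0 0 -0.2;0 0 0 -0.4 0 0 -0.2;0 0 0 -0.55 0 0 -0.2;0 0 0 -0.55 0 0 -0.2"

```text
t: 13.5
tcp_pos: [597.9, -119.7, 137.4]
orientation: [-2.978, -1.001, -0.0]
ft_force: [5.0, 0.8, -2.2]
gripper_width: 0.149
finger_force: 45.0
```

```bash
python3 - <<'E'
from h import *
s=r.sense();print(s['t'],s['tcp_pos'],s['orientation'],s['ft_force'],s['torque'])
E
```

```text
13.5 [ 597.85401487 -119.728085    137.38881637] [-2.97761331e+00 -1.00133842e+00 -1.35385670e-04] [ 4.99627959  0.78667448 -2.16700817] [ 0.37443402 -1.14817637 -0.04009541]
```

Emit:
arm_command --increments "0 0.04 0 -0.15 0 0 0;0 0.05 0 -0.3 0 0 0;0 0.05 0 -0.45 0 0 0;0 0.05 0 -0.6 0 0 0;0 0.05 0 -0.75 0 0 0;0 0.05 0 -0.75 0 0 0"

```text
t: 14.1
tcp_pos: [598.2, -119.8, 129.9]
orientation: [-2.978, -1.001, 0.0]
ft_force: [4.0, 1.0, -2.3]
gripper_width: 0.148
finger_force: 45.0
```

```bash
python3 - <<'E'
from h import *
s=r.sense();print(s['t'],s['tcp_pos'],s['orientation'],s['ft_force'],s['torque'])
E
```

```text
14.1 [ 598.24543981 -119.77757825  129.8676108 ] [-2.97765060e+00 -1.00136564e+00  3.30934679e-04] [ 4.02389416  1.0330341  -2.3167148 ] [ 0.28386872 -0.85872886 -0.07205518]
```

Emit:
arm_command --increments "0 0.05 0 -0.1 0 0 0;0 0.05 0 -0.2 0 0 0;0 0.05 0 -0.25 0 0 0;0 0.05 0 -0.25 0 0 0"

```text
t: 14.5
tcp_pos: [598.7, -119.8, 127.8]
orientation: [-2.978, -1.001, 0.0]
ft_force: [-0.9, 1.3, 2.6]
gripper_width: 0.15
finger_force: 45.0
```

Emit:
arm_command --increments "0 0 0 -0.1 0 0 0;0 0 0 -0.1 0 0 0;0 0 0 -0.1 0 0 0"

```text
t: 14.8
tcp_pos: [598.7, -119.8, 127.1]
orientation: [2.978, 1.001, -0.0]
ft_force: [-2.9, 2.4, 6.0]
gripper_width: 0.143
finger_force: 45.0
```

Emit:
arm_command --increments "0 0 0 -0.1 0 0 0;0 0 0 -0.15 0 0 0;0 0 0 -0.15 0 0 0"

```text
t: 15.1
tcp_pos: [598.8, -119.8, 126.2]
orientation: [2.978, 1.001, 0.0]
ft_force: [-5.5, 2.7, 12.4]
gripper_width: 0.145
finger_force: 45.0
```

Seated with about 13 N on the rubber. Ease off, open, and rise.

Emit:
arm_command --increments "0 0 0 0.1 0 0 0;0 0 0 0.15 0 0 0;30 0 0 0.15 0 0 0;60 0 0 0.15 0 0 0;60 0 0 0.15 0 0 0;60 0 0 0.15 0 0 0;60 0 0 0.15 0 0 0;60 0 0 0.15 0 0 0;60 0 0 0.15 0 0 0"

```text
t: 16.0
tcp_pos: [598.8, -119.8, 126.6]
orientation: [-2.978, -1.001, -0.0]
ft_force: [0.8, 0.7, 0.9]
gripper_width: 0.598
finger_force: 0.0
```

Emit:
arm_command --increments "60 0 0 0.5 0 0 0;60 0 0 2 0 0 0;60 0 0 4 0 0 0;60 0 0 7 0 0 0;60 0 0 11 0 0 0;60 0 0 14 0 0 0;60 0 0 14 0 0 0;60 0 0 14 0 0 0"

```text
t: 16.8
tcp_pos: [598.9, -119.8, 268.0]
orientation: [2.977, 1.001, 0.002]
ft_force: [0.8, 0.2, 0.3]
gripper_width: 0.598
finger_force: 0.0
```

```bash
python3 - <<'E'
from h import *
s=r.sense();print(s['t'],s['tcp_pos'],s['ft_force'],s['gripper_width'])
c=cap('side');w=cap('wrist')
a=c['pixels'][140:245,200:340,::-1]
cv2.imwrite('pics/z6.png',np.hstack([cv2.resize(a,(400,300),interpolation=cv2.INTER_CUBIC),cv2.resize(w['pixels'][:,:,::-1],(400,300))]))
print([((proj(c,[598.5,-119.8,z])[0]-[200,140])*400/140).round() for z in(66,122,166)])
E
```

```text
16.8 [ 598.94847139 -119.82564203  268.02791722] [0.81689605 0.17556671 0.30461625] 0.5979577503172484
[array([192., 167.]), array([192., 106.]), array([192.,  56.])]
```

View pics/z6.png

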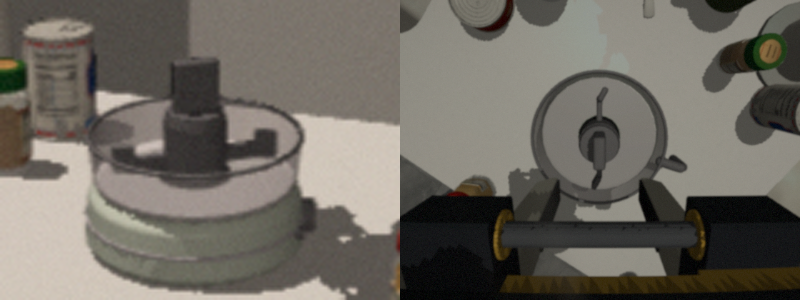

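Paddle stands upright in the bowl's centre, bar top at row ~58 (predicted 56 when home), and the gripper is clear. Handing in.

```bash
python3 -c "
from h import *
print(workorder.close_job())"
```

```text
the job is handed in; nothing more can be done
None
```

The paddle is meshed on the drive shaft, pressed home on its seat at about 13 N and released; the final pictures show it upright with the gripper clear, and the job is handed in at about 17 s (no verdict was returned).

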